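# Close the seal tub: pull the lid out, re-take it and press it home

### The arm

A 7-joint arm with a two-finger parallel gripper is mounted at the origin on the work surface. World frame = base frame: x ahead of the robot, y to its left, z up, the work surface at z = 0. Lengths are in m, angles in rad, forces in N, time in s.
With the tool pointing down it reaches from about 0.425 to 0.8 m from the base axis. Payload 8.3 kg.
Tool frame: the origin (TCP) lies on the centre line of the jaws, within the pads' length; the fingertips stand r.tcp_to_tips ahead of it and the grasp point (between the pads) lies 11 mm behind it (r.tcp_to_tips is the distance from the TCP to the fingertips, in m); z points along the fingers, y is the direction in which the jaws open and shut (so a half turn about z gives the same grasp; the last joint's range is limited). The gripper opens to 85 mm and grips with 20 to 120 N. Pads are 22 mm wide; open, the fingers measure 114 mm over their backs; the gripper's body (76 mm by 85 mm) begins 54 mm behind the grasp point. The pads swing forward as they close: fully open they stand 13 mm farther back than shut.
Start: joints at [-1.38, 0.383, 0.016, 1.37, -0.006, 1.388, -0.046], TCP at [0.157, 0.605, 0.239] pointing down, gripper open.
Joint ranges: [-2.95, 2.95], [-0.25, 2.06], [-1.52, 1.56], [0.18, 2.33], [-1.44, 4.58], [0.02, 2.06], [-3.01, 3.01]. Speed limits (rad/s): [2.39, 2.39, 3.01, 3.01, 3.14, 3.14, 3.14].

### API

Orientations are given as [roll, pitch, yaw] about the fixed x, y, z axes, in that order (R = Rz(yaw) Ry(pitch) Rx(roll)).
In Python, from bench import r, viewer gives the robot as it stands. The module is installed in compiled form; this text tells all that it offers.
- The arm moves only by the tool carry_out, never from a script. Its argument "deltas" is a list of rows, each a list of 3 entries, a list of its own where there are three numbers: the shift along the tool's x, y, z in mm, then the turn, a rotation vector about the tool's x, y, z in degrees, then the finger opening in mm, from 0 to 85.4. A call has 1 to 5 rows; each row is the pose to reach, as a shift and turn from the pose commanded when the call began, along the tool's axes at that moment; what a row does not reach only later rows make up. A row lasts 1/10 s, in which the tool goes at most 50 mm and 8.59 degrees, less where a joint would pass 70% of its speed; a pose out of reach is approached as far as the arm can. A call with a gripper value outside its range is refused whole. The fingers move at their own pace and stop on an object; "squeeze" is the grip in N (left out, the last holds). Time passes only in rows, so rows that repeat a pose let the fingers close. It gives the time, the measured TCP pose, the force and the opening at its end, in the units of the state.
- r.get_state(): the state, without advancing time (a new reading comes with each control period).
- viewer.snapshot(name): name is "scene" or "side" or "wrist"; returns a dict with "color" (400x640x3 uint8, red, green, blue), "camera_matrix" (3x3 intrinsics, pixels), "origin" and "orientation" of the camera in the world; the wrist camera has in their place "hand_eye" (4x4, takes a point from camera to tool coordinates, whose origin is the TCP and whose axes are the flange's). Camera axes: x right, y down, z forward; pixel columns grow to the right and rows downward; lengths in m; the calibration is good to about 2 mm. A picture is of the moment at which its call begins: read the wrist's pose just before it. There is no depth.
- r.sign_off(): hands the job in, once; it reports no verdict.
The state is a dict: "time": time; "joint_positions": joint angles; "joint_velocities": joint speeds; "joint_torque": joint torques, N m; "tcp_pos": TCP position; "tool_rot": TCP orientation; "ft_force": force on the tool from outside, world axes, zero at the start; "wrist_torque": the same for the moment, N m; "width": finger opening in m.
Only numpy, scipy, OpenCV 4.12 (cv2) and the standard library are available. Lean on these libraries where they do the work, as an engineer would, in place of code of your own. Each camera call takes 0.05 s, during which the arm holds its last target. There are 200 camera calls.

### The job

Close the black parts tub with the blue lid. Pull the lid by its end out of the bay until its whole yellow handle is well clear of the riser shelf (3 cm or more), leave it flat on the bench and let go; then take it by the handle, lay it in the tub's mouth and press both ends down until it is fully home, flush with the rim. Leave the other things where they are.

Things in the scene. Friction and masses are not known exactly. Their poses are not given: they have to be found in the camera images.
- lid: blue slab 160 (its x) x 62 (y) x 14 mm (z), 0.1 to 0.2 kg, both ends alike, with a yellow handle bar upright on the middle of its top: 50 mm along x, 16 mm along y, 26 mm tall (top 40 mm above the underside). Origin: centre of the underside; z up. It starts flat on the bench in the riser's bay: only 44 to 53 mm of its -x end sticks out towards the robot, the handle is under the roof
- lid_end_a (a point): point on the lid's top face, on its centre line, 5 mm in from its +x end (black rubber patch there)
- lid_end_b (a point): the same, 5 mm in from the lid's -x end
- riser: low plywood shelf fixed to the bench, 180 deep (x) x 180 wide (y) x 66 mm high. Its bay is 112 mm wide, 52 mm high, closed at the back, its floor the bench. Origin: on the bench, middle of the bay's front edge; x points into the bay, away from the robot; z up. It stands left or right, the tub on the other side; 150 mm of bench before the bay is clear
- tub: open black tub fixed to the bench, 184 (x) x 84 (y) x 60 mm high; mouth 170 x 70 mm, so the lid drops in with 4 to 5 mm play all round, either way round. Origin: centre of underside; z up. Orange catches 64 mm either side of centre along x carry the lid's ends, at first 6 to 7 mm below the rim: a lid just laid in stands 7 to 8 mm proud. Pressed home its top is flush with the rim
- catch_a (a joint): how far (m) the catch under the tub's +x end has been pressed down: about 0 (up to 0.001) at the start, 0.008 fully home. It yields to a push of about 8 N, then stays where it is left; the lid's own weight does not move it
- catch_b (a joint): the same for the tub's -x end
- grease_jar: screw-top jar with red cap, 52 mm diameter, 60 mm high, standing on top of the riser shelf towards its back. Not part of the job
- screwdriver: red-handled screwdriver, 190 mm long, lying on the bench in the middle, pointing roughly away from the robot. Not part of the job
- paste_tin: round green tin, 60 mm diameter, 30 mm high, on the bench in the middle. Not part of the job
- spray_bottle: white bottle with red cap, 54 mm diameter, 170 mm high, standing at the back in the middle. Not part of the job
- wrench: steel wrench, 190 mm long, lying on the bench far to the left. Not part of the job
- carton: cardboard carton 110 x 70 x 40 mm lying on the bench far to the right. Not part of the job
- fork_bush: aluminium ring, 64 mm diameter, 30 mm high, lying on the bench far to the right. Not part of the job
Not all that is in view belongs to the job. Several things have the shape of the lid; the one meant has the colours described above.

How it is judged:
On the way:
1. the lid lies flat on the bench, let go, at rest, its handle's nearest edge 30 mm or more (its origin 55 mm or more) out in front of the riser's front edge (x of lid in the frame of riser below -0.055 m and height (world z) of lid below 0.006 m and angle between lid's own z axis and vertical below 0.08 rad and contact force between the fingers and lid below 0.2 N and linear speed of lid below 0.02 m/s), for 0.2 s.
At the end, for the whole second after the job is handed in: The lid lies handle up in the tub's mouth (centres within 8 mm, lengthways within 0.12 rad), at rest, both catches pressed down more than 5.5 of their 8 mm and both ends of its top within 2.5 mm above and 5 mm below the tub's rim (horizontal distance between lid and tub below 0.008 m and angle between the x axis of lid and the x axis of tub, either way round below 0.12 rad and z of lid_end_a in the frame of tub between 0.055 and 0.0625 m and z of lid_end_b in the frame of tub between 0.055 and 0.0625 m and angle between lid's own z axis and vertical below 0.1 rad and value of joint each of catch_a, catch_b above 0.0055 m and linear speed of lid below 0.02 m/s); the robot touches nothing.
It fails at once if another thing on the bench or the shelf is shifted by more than 40 mm (distance of any of grease_jar, screwdriver, paste_tin, spray_bottle, wrench, carton, fork_bush from where it was at the start of the episode above 0.04 m).
It also fails if it takes over 69 s, if anything falls off the work surface, if the arm or the gripper's body presses on something with over 40 N, if the wrist force passes 120 N, or if a joint passes its speed limit or range.

## Working session

There is one attempt and no reset: what is moved stays moved. The work goes in short steps, Python scripts to look and compute and a tool call to move; the robot and the scene stay as the last step left them, time stands still between calls to the robot, and variables do not carry over. Pictures are saved under pics/ and viewed, about 8 in all and at most 12, crops included, and the job is handed in when it is done.

Besides the shell and the picture viewer there is one more tool, called after "Emit:" by a JSON object that holds its "api" and its "payload", one argument or row to a line. carry_out: Moves the arm, as the interface text tells. Its arguments: {"type":"object","properties":{"deltas":{"type":"array","items":{"type":"array"}},"squeeze":{"type":"number"}},"required":["deltas"]}

```bash
mkdir -p pics; cat > h.py <<'E'
import numpy as np, cv2
from bench import r, viewer
from scipy.spatial.transform import Rotation as R
def snap(n):
    s=r.get_state(); d=viewer.snapshot(n)
    if 'hand_eye' in d:
        T=np.eye(4); T[:3,:3]=R.from_euler('xyz',s['tool_rot']).as_matrix(); T[:3,3]=s['tcp_pos']
        T=T@np.array(d['hand_eye']); d['o'],d['R']=T[:3,3],T[:3,:3]
    else:
        o=np.array(d['orientation']); d['o']=np.array(d['origin']); 
        d['R']=o if o.shape==(3,3) else (R.from_euler('xyz',o).as_matrix() if o.size==3 else None)
    return d
def ray(d,uv,z):
    uv=np.atleast_2d(uv).astype(float); p=np.c_[uv,np.ones(len(uv))]@np.linalg.inv(np.array(d['camera_matrix'])).T@d['R'].T
    return d['o']+p*((z-d['o'][2])/p[:,2])[:,None]
def save(d,f,crop=None,k=1):
    c=d['color'][:,:,::-1]
    if crop: a,b,e,g=crop; c=c[b:g,a:e]
    cv2.imwrite('pics/'+f,cv2.resize(c,None,fx=k,fy=k))
def proj(d,P):
    q=(np.atleast_2d(P)-d['o'])@d['R']@np.array(d['camera_matrix']).T
    return q[:,:2]/q[:,2:]
E
python3 - <<'E'
from h import *
s=r.get_state(); print(s, r.tcp_to_tips)
for n in('scene','side','wrist'):
    d=viewer.snapshot(n); print(n,{k:np.round(v,3).tolist() for k,v in d.items() if k!='color'})
    cv2.imwrite(f'pics/{n}0.png',d['color'][:,:,::-1])
a=[cv2.imread(f'pics/{n}0.png') for n in('scene','side')]
E
```

```text
{'time': 0.0, 'joint_positions': array([-1.37991931,  0.38425575,  0.01636043,  1.37117135, -0.00631241,
        1.38819507, -0.04646365]), 'joint_velocities': array([-0.00041759, -0.00011186, -0.00035971, -0.00010265, -0.00024516,
        0.00119801,  0.00047373]), 'joint_torque': array([-2.76016972e-04, -6.27583194e+01,  8.44327491e-01, -3.71835172e+01,
        1.67256914e-02,  1.39567087e-02, -2.60996865e-05]), 'tcp_pos': array([0.15674337, 0.60451631, 0.23825999]), 'tool_rot': array([-3.13961193e+00,  1.96243376e-05,  2.88792594e+00]), 'ft_force': array([-0.00916874,  0.65866968,  0.82284122]), 'wrist_torque': array([ 0.00620436, -0.01344853,  0.02565733]), 'width': 0.08523135548906122} 0.008
scene {'camera_matrix': [[460.811, 0.0, 319.96], [0.0, 460.811, 191.541], [0.0, 0.0, 1.0]], 'origin': [0.978, 0.599, 0.998], 'orientation': [-2.462, 0.004, 2.528]}
side {'camera_matrix': [[492.267, 0.0, 326.274], [0.0, 492.267, 199.307], [0.0, 0.0, 1.0]], 'origin': [0.505, 1.009, 1.041], 'orientation': [-2.342, -0.015, -3.085]}
wrist {'camera_matrix': [[335.917, 0.0, 312.768], [0.0, 335.917, 197.418], [0.0, 0.0, 1.0]], 'hand_eye': [[-0.001, -0.951, -0.308, 0.08], [1.0, -0.001, -0.0, -0.0], [-0.0, -0.308, 0.951, -0.135], [0.0, 0.0, 0.0, 1.0]]}
```

View pics/scene0.png

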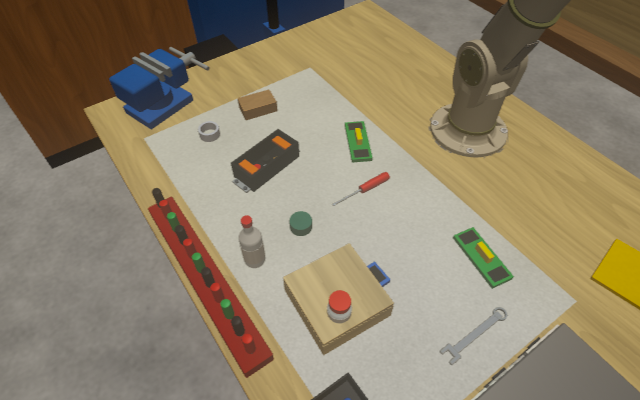

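View pics/side0.png

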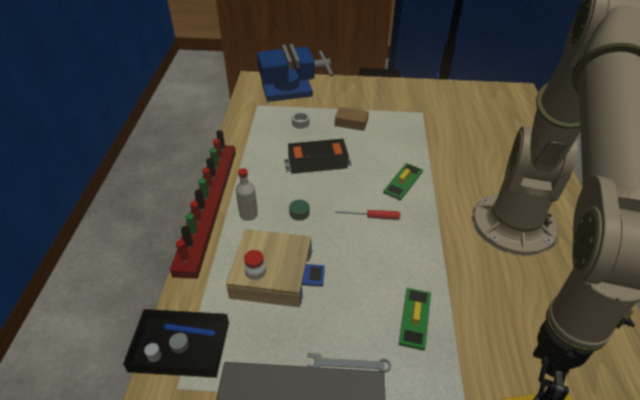

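Both views show one blue lid end: scene (378,272), side (314,275), sticking out of the wooden riser. Look-alikes are two green lids with yellow handles at scene (358,140) and (483,256). The black tub with orange catches is at scene (266,160), and the black tray at side (178,342) is not the tub. I choose the blue one and check it in a close crop.

```bash
python3 - <<'E'
from h import *
a=cv2.imread('pics/scene0.png'); b=cv2.imread('pics/side0.png')
c=[a[235:355,275:405],a[120:200,225:310],b[225:310,220:330],b[130:180,275:360]]
c=[cv2.resize(x,(400,300),interpolation=cv2.INTER_CUBIC) for x in c]
cv2.imwrite('pics/crop1.png',np.vstack([np.hstack(c[:2]),np.hstack(c[2:])]))
for n in('scene','side'):
    d=snap(n); h=cv2.cvtColor(d['color'],cv2.COLOR_RGB2HSV)
    m=cv2.inRange(h,(108,120,60),(125,255,255)); 
    for nm,m,z,win in(('blue',m,.014,None),('orange',cv2.inRange(h,(5,180,120),(16,255,255)),.05,None)):
        k,l,st,ce=cv2.connectedComponentsWithStats(m)
        for i in range(1,k):
            if 15<st[i,4]<1500: print(n,nm,st[i],ce[i].round(1),ray(d,ce[i],z).round(3))
E
```

```text
scene blue [278   0  49  23 615] [295.5   7.4] [[ 0.051 -0.896  0.014]]
scene blue [ 110   62   81   61 1203] [153.6  94.9] [[ 0.736 -0.709  0.014]]
scene blue [368 262  22  23  59] [380.3 273.7] [[0.551 0.237 0.014]]
scene orange [272 136  19  12 112] [281.  141.7] [[ 0.525 -0.247  0.05 ]]
scene orange [239 160  20  14 131] [248.5 166.2] [[ 0.65  -0.218  0.05 ]]
side blue [296  47  18  18 212] [304.4  55.5] [[ 0.692 -0.92   0.014]]
side blue [258  50  29  18 423] [271.9  58.6] [[ 0.827 -0.882  0.014]]
side blue [131  54   7   6  17] [133.8  56.5] [[ 1.407 -0.851  0.014]]
side blue [134  68   6   8  17] [136.2  71.6] [[ 1.356 -0.73   0.014]]
side blue [288  69  11  13 115] [292.2  75.1] [[ 0.727 -0.755  0.014]]
side blue [264  79  47  18 401] [286.9  89. ] [[ 0.736 -0.65   0.014]]
side blue [115 115  10  11  48] [119.3 119.5] [[ 1.306 -0.4    0.014]]
side blue [ 86 117   8  12  33] [ 89.5 122.9] [[ 1.402 -0.372  0.014]]
side blue [ 86 127   9  12  30] [ 90.5 132.2] [[ 1.377 -0.319  0.014]]
side blue [ 69 186   7   9  23] [ 72.  190.1] [[ 1.317 -0.031  0.014]]
side blue [ 70 195   7   7  18] [ 73.1 197.7] [[1.299e+00 1.000e-03 1.400e-02]]
side blue [ 21 196   9  10  23] [ 25.2 200.9] [[1.433 0.024 0.014]]
side blue [ 26 208  10  13  24] [ 29.5 214. ] [[1.395 0.075 0.014]]
side blue [ 31 216   7   9  17] [ 34.3 220.8] [[1.368 0.1   0.014]]
side blue [303 265  21  19 179] [311.2 275.4] [[0.572 0.237 0.014]]
side blue [164 323  51  13 315] [189.3 329.3] [[0.845 0.413 0.014]]
side orange [333 144   9  10  67] [337.  148.3] [[ 0.526 -0.249  0.05 ]]
side orange [294 147   8  11  70] [297.5 151.8] [[ 0.652 -0.221  0.05 ]]
```

View pics/crop1.png

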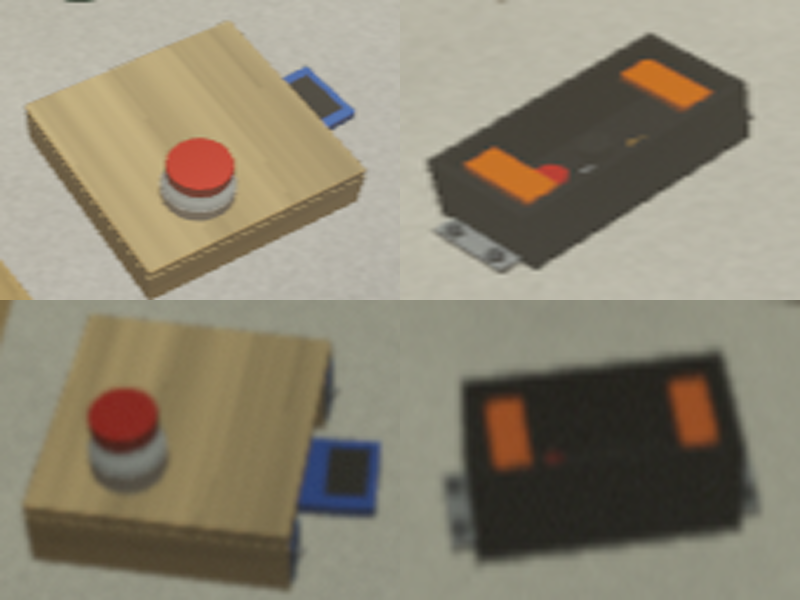

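The crop confirms it: blue slab end with black patch in front of the riser. The tub has orange catches.

```bash
python3 - <<'E'
from h import *
A,B=snap('scene'),snap('side')
print('riser front scene',ray(A,[[349.7,243.8],[393,303.8],[283.8,277],[324.4,343.8]],.066).round(3).tolist())
print('riser front side',ray(B,[[310.8,236.3],[300.6,292.1]],.066).round(3).tolist())
print('tub corners',ray(A,[[278.5,128.8],[298.9,142.1],[231,162.7]],.06).round(3).tolist())
for d,n in((A,'sc'),(B,'si')):
    h=cv2.cvtColor(d['color'],cv2.COLOR_RGB2HSV); m=cv2.inRange(h,(105,90,50),(128,255,255)); w=np.zeros_like(m)
    if n=='sc': w[255:295,360:400]=255
    else: w[258:290,302:330]=255
    p=cv2.findNonZero(m&w).reshape(-1,2)
    h=cv2.convexHull(p); q=cv2.approxPolyDP(h,2,True).reshape(-1,2); print(n,q.tolist(),ray(d,q,.014).round(3).tolist())
E
```

```text
riser front scene [[0.582, 0.153, 0.066], [0.599, 0.329, 0.066], [0.757, 0.137, 0.066], [0.771, 0.314, 0.066]]
riser front side [[0.58, 0.149, 0.066], [0.59, 0.327, 0.066]]
tub corners [[0.507, -0.288, 0.06], [0.489, -0.207, 0.06], [0.686, -0.249, 0.06]]
sc [[389, 280], [382, 285], [368, 266], [374, 262]] [[0.545, 0.262, 0.014], [0.567, 0.263, 0.014], [0.562, 0.204, 0.014], [0.543, 0.204, 0.014]]
si [[323, 266], [321, 284], [303, 283], [306, 265]] [[0.543, 0.205, 0.014], [0.545, 0.263, 0.014], [0.591, 0.263, 0.014], [0.588, 0.205, 0.014]]
```

Emit:
{"api": "carry_out", "payload": {
  "deltas": [
    [[-454,-265,40],[0,0,-11.5],85],
    [[-454,-265,40],[0,0,-11.5],85],
    [[-454,-265,40],[0,0,-11.5],85],
    [[-454,-265,40],[0,0,-11.5],85],
    [[-454,-265,40],[0,0,-11.5],85]
  ]
}}

```text
time: 0.85
tcp_pos: [0.3349, 0.4277, 0.2204]
tool_rot: [3.141, 0.0, 3.089]
ft_force: [1.4, 0.4, 0.4]
width: 0.0849
```

Emit:
{"api": "carry_out", "payload": {
  "deltas": [
    [[-200,-180,25],[0,0,0],85],
    [[-200,-180,25],[0,0,0],85],
    [[-200,-180,25],[0,0,0],85],
    [[-200,-180,25],[0,0,0],85],
    [[-200,-180,25],[0,0,0],85]
  ]
}}

```text
time: 1.35
tcp_pos: [0.5109, 0.2516, 0.1973]
tool_rot: [3.141, 0.0, 3.089]
ft_force: [0.2, 0.5, -0.1]
width: 0.0848
```

Emit:
{"api": "carry_out", "payload": {
  "deltas": [
    [[0,0,0],[0,0,0],85],
    [[0,0,0],[0,0,0],85],
    [[0,0,0],[0,0,0],85]
  ]
}}

```text
time: 1.65
tcp_pos: [0.5089, 0.2545, 0.1971]
tool_rot: [3.141, -0.001, 3.09]
ft_force: [-1.0, 0.6, -0.3]
width: 0.0849
```

```bash
cat > w.py <<'E'
from h import *
d=snap('wrist'); save(d,'w1.png'); s=r.get_state(); print(s['tcp_pos'],s['tool_rot'])
h=cv2.cvtColor(d['color'],cv2.COLOR_RGB2HSV); m=cv2.inRange(h,(105,90,40),(128,255,255))
k,l,st,ce=cv2.connectedComponentsWithStats(m)
for i in range(1,k):
    if st[i,4]>300:
        p=cv2.findNonZero((l==i).astype(np.uint8)); q=cv2.approxPolyDP(cv2.convexHull(p),3,True).reshape(-1,2)
        print(st[i],q.tolist(),ray(d,q,.014).round(4).tolist())
E
python3 w.py
```

```text
[0.50866211 0.25488241 0.19722984] [ 3.14092731e+00 -4.82503035e-04  3.09123269e+00]
[ 261  202   63   67 2565] [[323, 268], [267, 266], [263, 205], [320, 202]] [[0.6112, 0.2602, 0.014], [0.6057, 0.2007, 0.014], [0.5369, 0.2032, 0.014], [0.5367, 0.2604, 0.014]]
[210 242  34  21 420] [[243, 243], [235, 262], [210, 259], [221, 242]] [[0.5775, 0.1783, 0.014], [0.5991, 0.1673, 0.014], [0.5942, 0.1413, 0.014], [0.5752, 0.1556, 0.014]]
[358 246  32  20 434] [[389, 265], [362, 265], [358, 246], [380, 246]] [[0.6113, 0.3305, 0.014], [0.6098, 0.3018, 0.014], [0.5872, 0.2978, 0.014], [0.5884, 0.3207, 0.014]]
```

View pics/w1.png

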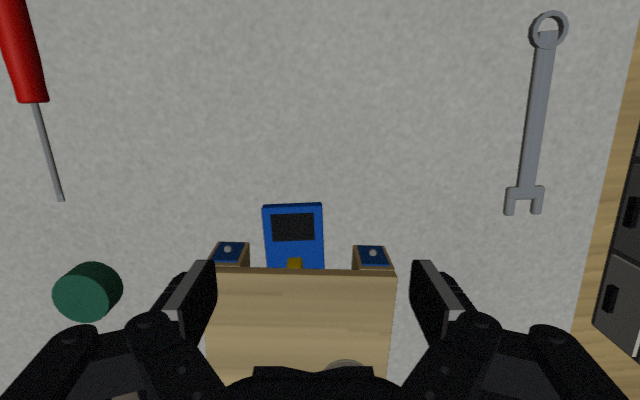

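The view shows the lid end at rows 203-268, columns 263-323, with yellow handle just under the roof edge. The bench in front is clear.

Emit:
{"api": "carry_out", "payload": {
  "deltas": [
    [[-44,-20,30],[0,0,-2],85],
    [[-44,-20,80],[0,0,-2],85],
    [[-44,-20,125],[0,0,-2],85],
    [[-44,-20,150],[0,0,-2],85],
    [[-44,-20,165],[0,0,-2],85]
  ]
}}

```text
time: 2.2
tcp_pos: [0.5501, 0.2321, 0.0294]
tool_rot: [-3.14, -0.004, 3.126]
ft_force: [0.0, 0.6, 0.4]
width: 0.0852
```

Emit:
{"api": "carry_out", "payload": {
  "deltas": [
    [[0,0,10],[0,0,0],85],
    [[0,0,10],[0,0,0],78],
    [[0,0,10],[0,0,0],78]
  ]
}}

```text
time: 2.5
tcp_pos: [0.5534, 0.2317, 0.0237]
tool_rot: [3.14, 0.002, 3.124]
ft_force: [0.1, 0.5, 0.8]
width: 0.0779
```

Emit:
{"api": "carry_out", "payload": {
  "deltas": [
    [[0,0,5],[0,0,0],76],
    [[0,0,9],[0,0,0],76],
    [[0,0,9],[0,0,0],76]
  ]
}}

```text
time: 2.8
tcp_pos: [0.5524, 0.2308, 0.013]
tool_rot: [-3.142, -0.0, 3.123]
ft_force: [-0.3, 0.2, 0.1]
width: 0.0761
```

```bash
python3 - <<'E'
from h import *
d=snap('side'); save(d,'s1.png',(260,210,380,310),6); s=r.get_state(); print(s['tcp_pos'],s['ft_force'])
E
```

```text
[0.55241521 0.23082233 0.01313014] [-0.33959777 -0.51312096  0.69458423]
```

View pics/s1.png

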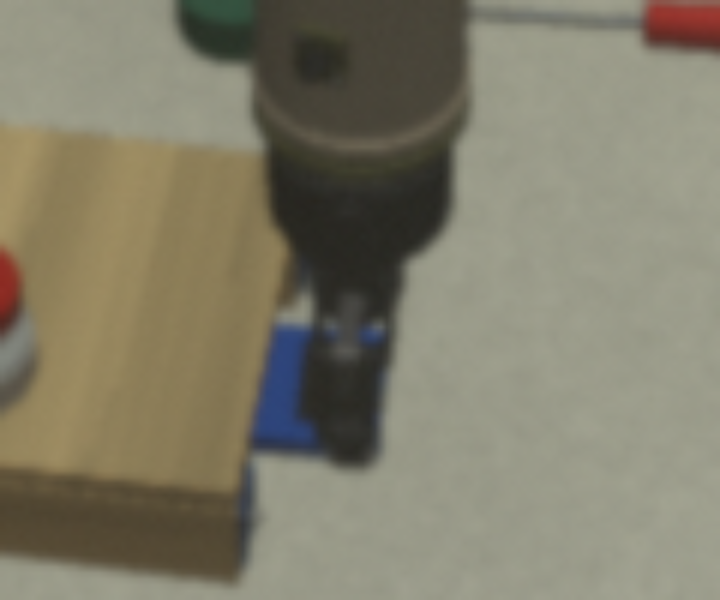

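The fingers straddle the lid end (crop ~(345,390)) with the gripper clear of the roof. Closing.

Emit:
{"api": "carry_out", "payload": {
  "deltas": [
    [[0,0,2],[0,0,0],50],
    [[0,0,2],[0,0,0],50],
    [[0,0,2],[0,0,0],50],
    [[0,0,2],[0,0,0],50]
  ]
}}

```text
time: 3.25
tcp_pos: [0.5529, 0.2311, 0.0118]
tool_rot: [3.141, 0.001, 3.123]
ft_force: [-0.8, -0.6, 5.8]
width: 0.0598
```

Emit:
{"api": "carry_out", "payload": {
  "deltas": [
    [[10,0,-1],[0,0,0],50],
    [[30,0,-1],[0,0,0],50],
    [[50,0,-1],[0,0,0],50],
    [[70,0,-1],[0,0,0],50],
    [[85,0,-1],[0,0,0],50]
  ]
}}

```text
time: 3.75
tcp_pos: [0.4657, 0.2324, 0.0119]
tool_rot: [-3.141, -0.001, 3.124]
ft_force: [-0.0, 0.5, -1.0]
width: 0.0595
```

Emit:
{"api": "carry_out", "payload": {
  "deltas": [
    [[15,0,0],[0,0,0],50],
    [[25,0,0],[0,0,0],50],
    [[25,0,0],[0,0,0],50],
    [[25,0,0],[0,0,0],50]
  ]
}}

```text
time: 4.15
tcp_pos: [0.4425, 0.2329, 0.0122]
tool_rot: [3.142, -0.0, 3.124]
ft_force: [0.2, 0.2, -0.5]
width: 0.0594
```

Open, then rise and look.

Emit:
{"api": "carry_out", "payload": {
  "deltas": [
    [[0,0,0],[0,0,0],85],
    [[0,0,0],[0,0,0],85],
    [[0,0,0],[0,0,0],85],
    [[0,0,-50],[0,0,0],85],
    [[0,0,-100],[0,0,0],85]
  ]
}}

```text
time: 4.65
tcp_pos: [0.4416, 0.2319, 0.112]
tool_rot: [-3.139, -0.003, 3.123]
ft_force: [2.0, 0.8, 0.8]
width: 0.0852
```

Emit:
{"api": "carry_out", "payload": {
  "deltas": [
    [[-20,0,-60],[0,0,0],85],
    [[-20,0,-60],[0,0,0],85],
    [[-20,0,-60],[0,0,0],85],
    [[-20,0,-60],[0,0,0],85]
  ]
}}

```text
time: 5.05
tcp_pos: [0.4621, 0.2323, 0.1711]
tool_rot: [-3.141, -0.001, 3.123]
ft_force: [-0.7, -0.6, -0.6]
width: 0.085
```

```bash
cat > l.py <<'E'
from h import *
s=r.get_state(); print(s['tcp_pos'],s['tool_rot'])
for n in('wrist','side','scene'):
    d=snap(n); h=cv2.cvtColor(d['color'],cv2.COLOR_RGB2HSV)
    if n=='wrist': save(d,'w2.png')
    for c,lo,hi,z in(('blue',(105,90,40),(128,255,255),.014),('yel',(22,140,90),(32,255,255),.04)):
        m=cv2.inRange(h,lo,hi); k,l,st,ce=cv2.connectedComponentsWithStats(m)
        for i in range(1,k):
            if st[i,4]<25: continue
            p=cv2.findNonZero((l==i).astype(np.uint8)); P=ray(d,p.reshape(-1,2),z)[:,:2]
            if np.hypot(*(P.mean(0)-[.51,.233]))>.06: continue
            (cx,cy),(w,hh),a=cv2.minAreaRect((P*1000).astype(np.float32)); print(n,c,st[i,4],'centre',round(cx,1),round(cy,1),'size',round(w),round(hh),'ang',round(a,1))
E
python3 l.py
```

```text
[0.46206641 0.23227806 0.17112141] [-3.14090654e+00 -1.18578761e-03  3.12327893e+00]
wrist blue 6546 centre 508.5 232.5 size 61 161 ang 89.6
wrist yel 972 centre 505.2 232.2 size 14 56 ang 89.4
side blue 686 centre 510.7 234.7 size 63 155 ang 89.6
side yel 135 centre 510.3 239.5 size 25 44 ang 87.4
scene blue 693 centre 499.9 233.9 size 60 135 ang 89.5
scene yel 126 centre 514.8 237.2 size 20 54 ang 89.4
```

View pics/w2.png

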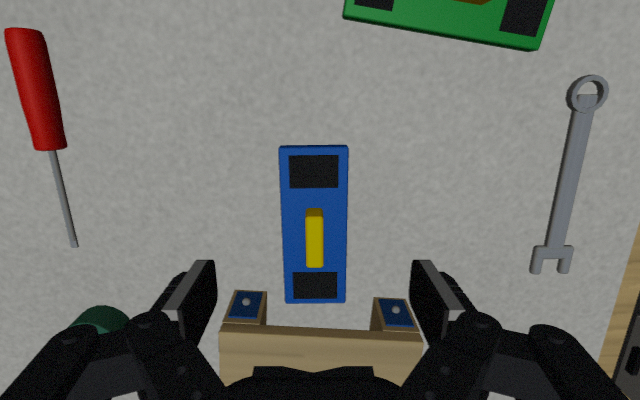

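The lid lies flat with its handle at (314,240), fully clear of the riser front (row ~300). Now take the handle.

Emit:
{"api": "carry_out", "payload": {
  "deltas": [
    [[-46,1,30],[0,0,0],60],
    [[-46,1,80],[0,0,0],60],
    [[-46,1,120],[0,0,0],60],
    [[-46,1,142],[0,0,0],60],
    [[-46,1,142],[0,0,0],60]
  ]
}}

```text
time: 5.7
tcp_pos: [0.5049, 0.2309, 0.0253]
tool_rot: [-3.136, -0.008, 3.124]
ft_force: [-0.0, -0.3, 0.2]
width: 0.0596
```

Emit:
{"api": "carry_out", "payload": {
  "deltas": [
    [[0,0,0],[0,0,0],5],
    [[0,0,0],[0,0,0],5],
    [[0,0,0],[0,0,0],5],
    [[0,0,0],[0,0,0],5],
    [[0,0,0],[0,0,0],5]
  ],
  "squeeze": 50
}}

```text
time: 6.2
tcp_pos: [0.5097, 0.2335, 0.0321]
tool_rot: [3.14, 0.003, 3.124]
ft_force: [-2.4, 0.1, 6.7]
width: 0.0148
```

Emit:
{"api": "carry_out", "payload": {
  "deltas": [
    [[0,0,-20],[0,0,0],5],
    [[0,0,-60],[0,0,0],5],
    [[0,0,-100],[0,0,0],5],
    [[0,-20,-140],[0,0,0],5],
    [[-5,-60,-160],[0,0,0],5]
  ]
}}

```text
time: 6.7
tcp_pos: [0.5129, 0.1762, 0.1944]
tool_rot: [3.137, 0.005, 3.13]
ft_force: [0.9, 0.5, -2.2]
width: 0.0146
```

Emit:
{"api": "carry_out", "payload": {
  "deltas": [
    [[-5,-40,0],[0,0,-5],5],
    [[-10,-85,0],[0,0,-10],5],
    [[-15,-130,0],[0,0,-13.5],5],
    [[-20,-175,0],[0,0,-13.5],5],
    [[-20,-220,0],[0,0,-13.5],5]
  ]
}}

```text
time: 7.2
tcp_pos: [0.5285, -0.0495, 0.1909]
tool_rot: [3.142, 0.001, -2.924]
ft_force: [0.3, 1.3, -1.5]
width: 0.015
```

Emit:
{"api": "carry_out", "payload": {
  "deltas": [
    [[0,-20,0],[0,0,0],5],
    [[0,-30,0],[0,0,0],5],
    [[0,-30,0],[0,0,0],5]
  ]
}}

```text
time: 7.5
tcp_pos: [0.535, -0.0779, 0.1904]
tool_rot: [-3.141, 0.0, -2.926]
ft_force: [-0.7, 0.2, -2.1]
width: 0.015
```

```bash
python3 - <<'E'
from h import *
s=r.get_state(); print(s['tcp_pos'],s['tool_rot'],s['width'])
d=snap('wrist'); save(d,'w3.png'); np.save('w3.npy',np.c_[d['R'],d['o']]); h=cv2.cvtColor(d['color'],cv2.COLOR_RGB2HSV)
k,l,st,ce=cv2.connectedComponentsWithStats(cv2.inRange(h,(5,180,90),(16,255,255)))
for i in range(1,k):
    if st[i,4]>40: print('orange',st[i],ce[i].round(1),ray(d,ce[i],.0535).round(4))
E
```

```text
[ 0.53499352 -0.07787877  0.19041715] [-3.14141818e+00  2.79522923e-04 -2.92599887e+00] 0.015005763727970307
orange [108 119  43  32 110] [138.1 137.7] [[ 0.5233 -0.2239  0.0535]]
orange [ 76 120  46   1  46] [ 98.5 120. ] [[ 0.516  -0.2553  0.0535]]
orange [106 260  66  28 387] [140.  268.6] [[ 0.6431 -0.2155  0.0535]]
```

View pics/w3.png

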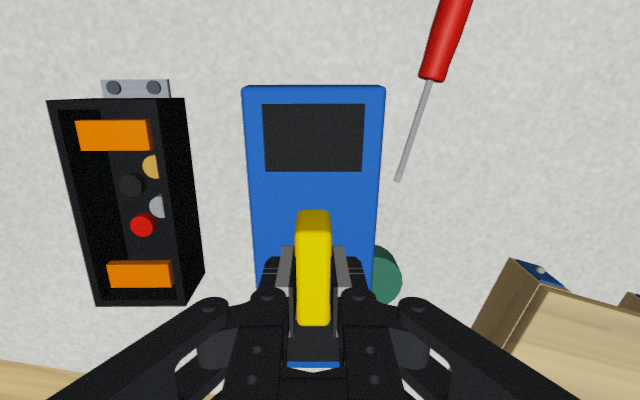

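The tub is at columns 47-205, rows 97-306. The lid is held squarely by the handle (314,265).

```bash
python3 - <<'E'
from h import *
M=np.load('w3.npy'); d=dict(R=M[:,:3],o=M[:,3],camera_matrix=[[335.917,0,312.768],[0,335.917,197.418],[0,0,1]])
print('rim',ray(d,[[47,100],[185,97],[187,305],[97,306]],.06).round(4).tolist())
a,b=[ray(d,q,.0535).mean(0) for q in ([[76,121],[149,121],[152,151],[81,151]],[[107,264],[168,263],[173,287],[111,289]])]
print('catches',a.round(4),b.round(4),'centre',((a+b)/2).round(4),np.linalg.norm(a-b),'yaw',np.arctan2(b[1]-a[1],b[0]-a[0]))
for c,y in (((.588,-.234),.218),((a+b)[:2]/2,np.arctan2(b[1]-a[1],b[0]-a[0]))):
    Q=np.array([[-92,-42],[-92,42],[92,42],[92,-42]])/1000@np.array([[np.cos(y),np.sin(y)],[-np.sin(y),np.cos(y)]])+c
    print(c,proj(d,np.c_[Q,np.full(4,.06)]).round().tolist(), proj(d,np.c_[Q,np.zeros(4)]).round().tolist())
# lid: end patch corners and end edge of the held lid in tool terms; top plane z from handle grip
img=cv2.imread('pics/w3.png'); h=cv2.cvtColor(img,cv2.COLOR_BGR2HSV); m=cv2.inRange(h,(105,90,40),(128,255,255)); m[:, :230]=0; m[200:]=0
p=cv2.findNonZero(m).reshape(-1,2)
for v in (110,190):
    u=p[p[:,1]==v][:,0]; print(v,u.min(),u.max(), [ray(d,[[u.min(),v],[u.max(),v]],.19-.032+.014).round(4).tolist()])
u=p[abs(p[:,0]-313)<20]; v=u[:,1].min(); print('end',v,ray(d,[[313,v]],.172))
E
```

```text
rim [[0.5078, -0.2899, 0.06], [0.4832, -0.1878, 0.06], [0.6678, -0.1678, 0.06], [0.6867, -0.2492, 0.06]]
catches [ 0.5262 -0.2424  0.0535] [ 0.6508 -0.2152  0.0535] centre [ 0.5885 -0.2288  0.0535] 0.12755492273333635 yaw 0.21500570689460421
(0.588, -0.234) [[40.0, 98.0], [151.0, 98.0], [181.0, 305.0], [91.0, 305.0]] [[90.0, 96.0], [181.0, 96.0], [202.0, 271.0], [125.0, 271.0]]
[ 0.58849967 -0.22882636] [[48.0, 100.0], [158.0, 100.0], [186.0, 306.0], [96.0, 306.0]] [[96.0, 98.0], [187.0, 98.0], [206.0, 273.0], [129.0, 273.0]]
110 242 384 [[[0.4722, -0.1233, 0.172], [0.4588, -0.062, 0.172]]]
190 249 378 [[[0.5081, -0.1145, 0.172], [0.495, -0.0545, 0.172]]]
end 85 [[ 0.45525953 -0.09488118  0.172     ]]
```

Emit:
{"api": "carry_out", "payload": {
  "deltas": [
    [[-6,-45,0],[0,0,0],5],
    [[-12,-90,0],[0,0,0],5],
    [[-18,-130,0],[0,0,0],5],
    [[-21,-159,20],[0,0,0],5],
    [[-21,-159,50],[0,0,0],5]
  ]
}}

```text
time: 8.05
tcp_pos: [0.5914, -0.2311, 0.1412]
tool_rot: [-3.138, 0.003, -2.927]
ft_force: [0.2, 0.1, -3.1]
width: 0.0149
```

Emit:
{"api": "carry_out", "payload": {
  "deltas": [
    [[0,0,22],[0,0,0],5],
    [[0,0,22],[0,0,0],5],
    [[0,0,22],[0,0,0],5]
  ]
}}

```text
time: 8.35
tcp_pos: [0.5904, -0.2255, 0.1183]
tool_rot: [3.14, -0.0, -2.921]
ft_force: [0.5, -0.1, -1.6]
width: 0.0145
```

```bash
python3 - <<'E'
from h import *
s=r.get_state(); print(s['tcp_pos'],s['tool_rot'],s['width'],s['ft_force'])
d=snap('wrist'); e=snap('scene'); c=e['color'][90:220,190:340]
save(d,'w4a.png'); a=cv2.resize(d['color'][60:330,150:480],(480,393)); c=cv2.resize(c,(320,277))
o=np.zeros((393,800,3),np.uint8); o[:,:480]=a; o[:277,480:]=c; cv2.imwrite('pics/w4.png',o[:,:,::-1])
E
```

```text
[ 0.59041515 -0.22552977  0.11834171] [ 3.14047560e+00 -3.60259754e-04 -2.92135511e+00] 0.014477155247431777 [ 0.4504389  -0.05435391 -1.6406719 ]
```

View pics/w4.png

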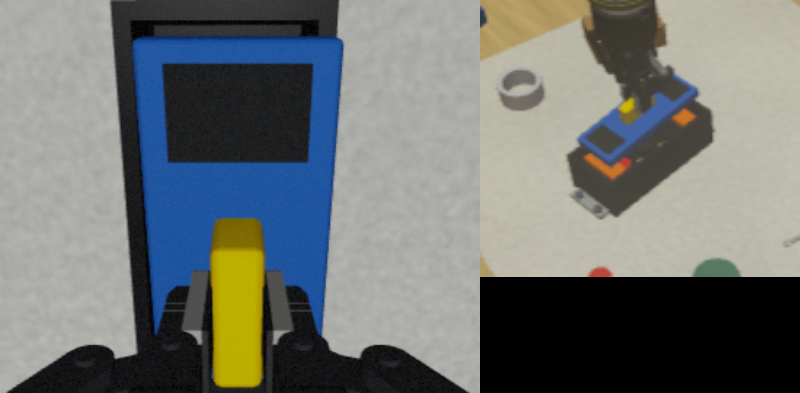

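The lid sits about 5 mm to the right of the tub's mid-line in the left panel (tub 112-338, lid 133-343). I'll shift it, then recheck numerically.

Emit:
{"api": "carry_out", "payload": {
  "deltas": [
    [[1,-5,10],[0,0,0.3],5],
    [[1,-5,10],[0,0,0.3],5],
    [[1,-5,10],[0,0,0.3],5],
    [[1,-5,10],[0,0,0.3],5]
  ]
}}

```text
time: 8.85
tcp_pos: [0.5899, -0.233, 0.1084]
tool_rot: [-3.141, 0.0, -2.93]
ft_force: [-1.2, -0.7, -1.8]
width: 0.0145
```

```bash
python3 - <<'E'
from h import *
s=r.get_state(); print(s['tcp_pos'],s['tool_rot'],s['ft_force'])
d=snap('wrist'); z=s['tcp_pos'][2]; g=cv2.cvtColor(d['color'],cv2.COLOR_RGB2GRAY).astype(int); h=cv2.cvtColor(d['color'],cv2.COLOR_RGB2HSV); m=cv2.inRange(h,(105,90,40),(128,255,255))
y0=s['tool_rot'][2]; T=np.array([[np.cos(y0),np.sin(y0)],[np.sin(y0),-np.cos(y0)]])
f=lambda uv,zz: ((ray(d,uv,zz)[:,:2]-s['tcp_pos'][:2])@T.T*1000).round(1).tolist()
for v in (110,150,190):
    u=np.where(m[v,180:450])[0]+180; b=np.where(g[v,150:480]<90)[0]+150
    print(v,'lid',u.min(),u.max(),f([[u.min(),v],[u.max(),v]],z-.018),'tub outer',b.min(),b.max(),f([[b.min(),v],[b.max(),v]],.06))
c=300; print('col',c,g[20:110:1,c].tolist()); v=np.where(m[:200,c])[0].min(); print('lid end',v,f([[c,v]],z-.018)); 
for vv in range(40,90,5): print(vv,f([[c,vv]],.06))
save(d,'w5.png',(150,30,480,330),2)
E
```

```text
[ 0.58992292 -0.23295327  0.10842726] [-3.14148801e+00  1.94801470e-04 -2.92958252e+00] [-1.21825173 -0.68868546 -1.79840746]
110 lid 242 385 [[71.1, -30.9], [71.0, 32.2]] tub outer 238 395 [[69.3, -39.2], [69.3, 43.8]]
150 lid 245 382 [[53.4, -30.7], [53.3, 32.0]] tub outer 241 393 [[48.1, -39.0], [48.0, 44.3]]
190 lid 248 379 [[34.3, -30.4], [34.2, 31.8]] tub outer 244 390 [[25.2, -38.8], [25.1, 44.3]]
col 300 [178, 176, 175, 171, 173, 174, 175, 178, 177, 176, 175, 176, 174, 173, 173, 172, 171, 170, 171, 172, 171, 170, 152, 132, 135, 133, 133, 134, 134, 133, 136, 136, 135, 131, 130, 131, 134, 134, 134, 138, 138, 136, 133, 59, 59, 56, 59, 61, 61, 60, 59, 59, 55, 55, 53, 54, 53, 30, 1, 12, 47, 55, 58, 55, 50, 46, 45, 63, 73, 75, 74, 83, 82, 83, 81, 79, 81, 83, 81, 83, 84, 84, 79, 66, 33, 29, 25, 28, 33, 28]
lid end 85 [[81.5, -5.2]]
40 [[103.1, -6.0]]
45 [[100.8, -6.0]]
50 [[98.5, -6.1]]
55 [[96.2, -6.1]]
60 [[93.8, -6.1]]
65 [[91.5, -6.1]]
70 [[89.1, -6.2]]
75 [[86.7, -6.2]]
80 [[84.3, -6.2]]
85 [[81.8, -6.3]]
```

Emit:
{"api": "carry_out", "payload": {
  "deltas": [
    [[-1,2,0],[0,0,0],5],
    [[-1,2,8],[0,0,0],5],
    [[-1,2,16],[0,0,0],5],
    [[-1,2,21],[0,0,0],5],
    [[-1,2,21],[0,0,0],5]
  ]
}}

```text
time: 9.4
tcp_pos: [0.5901, -0.2304, 0.0866]
tool_rot: [3.141, -0.001, -2.929]
ft_force: [-1.8, 1.3, 2.1]
width: 0.0147
```

Emit:
{"api": "carry_out", "payload": {
  "deltas": [
    [[0,0,2],[0,0,0],5],
    [[0,0,4],[0,0,0],5],
    [[0,0,4],[0,0,0],5]
  ],
  "squeeze": 80
}}

```text
time: 9.7
tcp_pos: [0.5907, -0.2307, 0.0837]
tool_rot: [-3.141, 0.001, -2.929]
ft_force: [-2.1, 1.3, 3.0]
width: 0.0141
```

Emit:
{"api": "carry_out", "payload": {
  "deltas": [
    [[0,0,2],[0,0,0],5],
    [[0,0,3],[0,0,0],5],
    [[0,0,3],[0,0,0],5]
  ]
}}

```text
time: 10.0
tcp_pos: [0.5908, -0.2307, 0.0817]
tool_rot: [-3.141, 0.001, -2.929]
ft_force: [-6.1, 4.3, 13.6]
width: 0.0138
```

Emit:
{"api": "carry_out", "payload": {
  "deltas": [
    [[0,0,2],[0,0,0],5],
    [[0,0,3],[0,0,0],5],
    [[0,0,3],[0,0,0],5]
  ]
}}

```text
time: 10.3
tcp_pos: [0.5903, -0.2309, 0.0801]
tool_rot: [3.141, 0.001, -2.93]
ft_force: [-13.1, 5.0, 24.6]
width: 0.0136
```

```bash
python3 - <<'E'
from h import *
d=snap('wrist'); e=snap('scene'); f=snap('side')
o=np.zeros((560,800,3),np.uint8); o[:420,:480]=cv2.resize(d['color'][50:330,153:473],(480,420))
o[:280,480:]=cv2.resize(e['color'][110:210,210:324],(320,280),interpolation=cv2.INTER_CUBIC); o[280:,480:]=cv2.resize(f['color'][110:190,272:364],(320,280),interpolation=cv2.INTER_CUBIC)
cv2.imwrite('pics/w6.png',o[:,:,::-1]); save(d,'w6raw.png')
s=r.get_state(); print(s['wrist_torque'],s['ft_force'],s['tcp_pos'])
E
```

```text
[1.35838817 2.1354901  0.14197626] [-14.22015502   5.25131314  24.90101066] [ 0.5902807  -0.23092747  0.08009097]
```

View pics/w6.png

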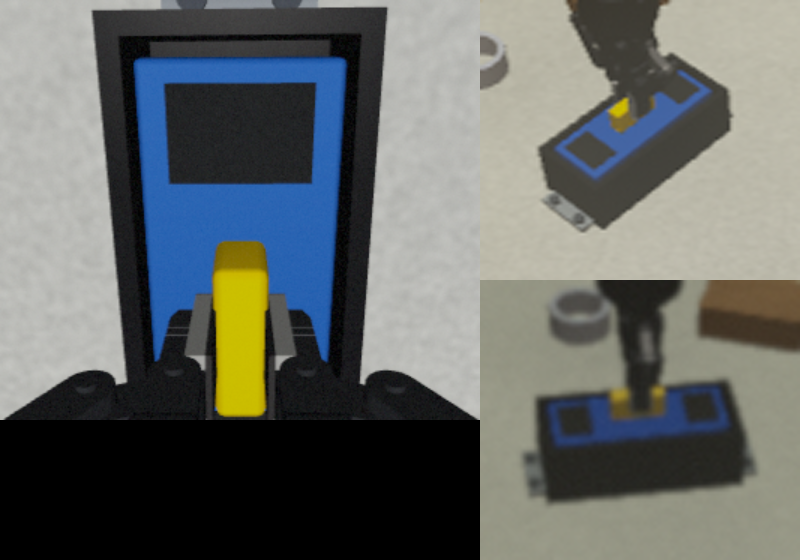

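The lid is inside the mouth, centred across, with its handle gripped. I'll release and press each end over its catch with closed fingers.

Emit:
{"api": "carry_out", "payload": {
  "deltas": [
    [[0,0,-3],[0,0,0],40],
    [[0,0,-3],[0,0,0],40],
    [[0,0,-3],[0,0,0],40],
    [[0,0,-40],[0,0,0],40],
    [[0,0,-50],[0,0,0],0]
  ]
}}

```text
time: 10.95
tcp_pos: [0.5917, -0.2315, 0.1299]
tool_rot: [-3.139, 0.003, -2.93]
ft_force: [1.6, -0.8, 1.1]
width: 0.0267
```

Emit:
{"api": "carry_out", "payload": {
  "deltas": [
    [[40,0,0],[0,0,0],0],
    [[64,0,0],[0,0,0],0],
    [[64,0,25],[0,0,0],0],
    [[64,0,45],[0,0,0],0],
    [[64,0,45],[0,0,0],0]
  ]
}}

```text
time: 11.45
tcp_pos: [0.5261, -0.2432, 0.0794]
tool_rot: [3.139, -0.004, -2.929]
ft_force: [0.1, 0.1, -0.7]
width: -0.0002
```

Emit:
{"api": "carry_out", "payload": {
  "deltas": [
    [[0,0,3],[0,0,0],0],
    [[0,0,6],[0,0,0],0],
    [[0,0,9],[0,0,0],0],
    [[0,0,11],[0,0,0],0],
    [[0,0,11],[0,0,0],0]
  ]
}}

```text
time: 11.95
tcp_pos: [0.5281, -0.2443, 0.0714]
tool_rot: [-3.141, 0.0, -2.929]
ft_force: [-0.4, 0.6, -0.2]
width: 0.0001
```

Emit:
{"api": "carry_out", "payload": {
  "deltas": [
    [[0,0,2],[0,0,0],0],
    [[0,0,4],[0,0,0],0],
    [[0,0,4],[0,0,0],0],
    [[0,0,4],[0,0,0],0]
  ]
}}

```text
time: 12.35
tcp_pos: [0.5279, -0.2444, 0.0681]
tool_rot: [-3.142, 0.001, -2.93]
ft_force: [-2.6, 1.2, 8.0]
width: -0.0001
```

Emit:
{"api": "carry_out", "payload": {
  "deltas": [
    [[0,0,2],[0,0,0],0],
    [[0,0,3],[0,0,0],0],
    [[0,0,3],[0,0,0],0]
  ]
}}

```text
time: 12.65
tcp_pos: [0.528, -0.2445, 0.0678]
tool_rot: [3.141, 0.002, -2.93]
ft_force: [-13.8, 6.4, 33.5]
width: 0.0001
```

Stiff stop at tip height 59.8 mm under 33 N, so this end is flush. Now the other end.

Emit:
{"api": "carry_out", "payload": {
  "deltas": [
    [[0,0,-25],[0,0,0],0],
    [[-45,0,-50],[0,0,0],0],
    [[-90,0,-50],[0,0,0],0],
    [[-128,0,-50],[0,0,0],0],
    [[-128,0,-20],[0,0,0],0]
  ]
}}

```text
time: 13.15
tcp_pos: [0.6609, -0.214, 0.088]
tool_rot: [-3.138, 0.01, -2.923]
ft_force: [0.8, -0.2, -0.6]
width: 0.0001
```

Emit:
{"api": "carry_out", "payload": {
  "deltas": [
    [[0,0,4],[0,0,0],0],
    [[0,0,8],[0,0,0],0],
    [[0,0,12],[0,0,0],0],
    [[0,0,14],[0,0,0],0],
    [[0,0,14],[0,0,0],0]
  ]
}}

```text
time: 13.65
tcp_pos: [0.6528, -0.2176, 0.0709]
tool_rot: [-3.141, 0.001, -2.93]
ft_force: [-0.1, 0.3, 0.5]
width: 0.0004
```

Emit:
{"api": "carry_out", "payload": {
  "deltas": [
    [[0,0,2],[0,0,0],0],
    [[0,0,4],[0,0,0],0],
    [[0,0,4],[0,0,0],0],
    [[0,0,4],[0,0,0],0]
  ]
}}

```text
time: 14.05
tcp_pos: [0.6533, -0.2175, 0.0681]
tool_rot: [-3.141, 0.001, -2.929]
ft_force: [-4.6, 1.0, 10.7]
width: 0.0002
```

Emit:
{"api": "carry_out", "payload": {
  "deltas": [
    [[0,0,1.5],[0,0,0],0],
    [[0,0,2.5],[0,0,0],0],
    [[0,0,2.5],[0,0,0],0]
  ]
}}

```text
time: 14.35
tcp_pos: [0.6535, -0.2176, 0.068]
tool_rot: [-3.141, 0.003, -2.93]
ft_force: [-10.6, 4.0, 25.2]
width: 0.0004
```

Emit:
{"api": "carry_out", "payload": {
  "deltas": [
    [[0,0,-30],[0,0,0],0],
    [[30,0,-80],[0,0,0],0],
    [[80,0,-120],[0,0,0],0],
    [[120,0,-120],[0,0,0],0],
    [[120,0,-120],[0,0,0],0]
  ]
}}

```text
time: 14.85
tcp_pos: [0.5313, -0.2464, 0.1866]
tool_rot: [-3.14, 0.002, -2.936]
ft_force: [0.1, -0.5, -0.2]
width: -0.0002
```

```bash
python3 - <<'E'
from h import *
d=snap('wrist'); e=snap('scene'); f=snap('side')
o=np.zeros((560,800,3),np.uint8); o[:300,:480]=cv2.resize(d['color'],(480,300))
o[:280,480:]=cv2.resize(e['color'][110:210,210:324],(320,280),interpolation=cv2.INTER_CUBIC); o[280:,480:]=cv2.resize(f['color'][110:190,272:364],(320,280),interpolation=cv2.INTER_CUBIC)
cv2.imwrite('pics/w7.png',o[:,:,::-1])
s=r.get_state(); print(s['tcp_pos'],s['ft_force'])
E
```

```text
[ 0.53592233 -0.24230994  0.18438258] [-0.00042219  0.40808115 -0.16123542]
```

View pics/w7.png

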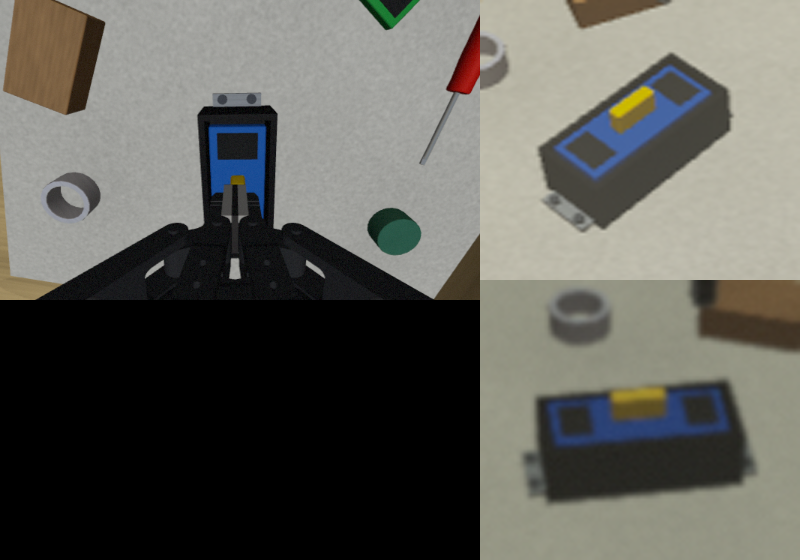

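The lid is flush in the tub mouth in both fixed views, the arm is clear and the other things are unmoved. Handing in.

```bash
python3 -c "
from bench import r
print(r.sign_off())"
```

```text
the job is handed in; nothing more can be done
None
```

The blue lid is in the tub with both ends pressed down, and the job was handed in at about 15 s of the 69 s allowed. No verdict was reported.

- **Pulling it out:** I gripped the lid by its end and pulled it about 11 cm. The cameras then put its origin about 79 mm in front of the riser (55 mm needed). I let go there, with the lid flat on the bench.
- **Laying it in:** I took it by the handle and corrected its position over the tub twice from the wrist camera. I laid it in the mouth and pushed it partly down by the handle.
- **Pressing home:** I pressed each end over its catch with closed fingers. Both ends reached a firm stop with the fingertips about 60 mm up, level with the rim (33 N at the near end, 25 N at the far end).

In the last pictures the lid looks flush and centred with the handle up, nothing else in view seems to have moved, and the arm is clear with no force on it. I did not measure the other objects' positions, and the catch travel is only inferred from fingertip height.

Two readings disagreed slightly:
- **Tub position:** the fixed cameras put it about 5 mm off the wrist camera at first, mostly because I assumed the wrong height.
- **Sideways force:** about 14 N appeared while pressing by the handle. A similar force came back with each end press and was gone once the arm lifted clear.

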